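# Dock the ceramic candle box on the chest's key

## Robot

A 6-joint arm with a two-finger parallel gripper is mounted at the origin on the work surface. World frame = base frame: x ahead of the robot, y to its left, z up, the work surface at z = 0. Lengths are in mm, angles in rad, forces in N, time in s.
With the tool pointing down it reaches from about 350 to 850 mm from the base axis. Payload 8.1 kg.
Tool frame: the origin (TCP) lies between the finger pads; the fingertips stand 14 mm ahead of it and the grasp point (between the pads) lies 5 mm behind it; z points along the fingers, y is the line along which they close (so a half turn about z gives the same grasp; the last joint's range is limited). The gripper opens to 93 mm and grips with 3 to 60 N. Pads are 15 mm wide; open, the fingers measure 128 mm over their backs; the gripper's body (75 mm by 188 mm) begins 65 mm behind the grasp point.
Start: joints at [-1.349, 0.13, 1.488, -0, 1.523, -0.085], TCP at [181.226, -571.981, 232.635] pointing down, gripper open.
Joint ranges: [-2.96, 2.96], [-0.89, 2.26], [0.02, 2.5], [-1.34, 4.48], [0, 2.73], [-2.66, 2.66]. Speed limits (rad/s): [2.39, 2.39, 2.79, 3.14, 3.14, 3.14].

## Interface

Orientations are given as [roll, pitch, yaw] about the fixed x, y, z axes, in that order (R = Rz(yaw) Ry(pitch) Rx(roll)).
In Python, from workcell import get_obs, vision, bot gives the robot as it stands.
- The arm moves only by the tool send_rows, never from a script. Its argument "series" is a list of rows, each an object of numbers: "gripper": the opening, from 0 (shut) to 1 (fully open); "dx", "dy", "dz": the shift along the tool's x, y, z in m; "turn": the turn about the tool's z in rad. In form: [{"gripper": .., "dx": .., "dy": .., "dz": .., "turn": ..}, ...]. A call has 1 to 10 rows; each row is the pose to reach, as a shift and turn from the pose commanded when the call began, along the tool's axes at that moment; what a row does not reach only later rows make up. A row lasts 1/10 s, in which the tool goes at most 50 mm and 8.59 degrees, less where a joint would pass 70% of its speed; a pose out of reach is approached as far as the arm can. A call with a gripper value outside its range is refused whole. The fingers move at their own pace and stop on an object; "force" is the grip in N (left out, the last holds). Time passes only in rows, so rows that repeat a pose let the fingers close. It gives the time, the measured TCP pose, the force, the opening and the grip force at its end, in the units of the state.
- get_obs(): the state, without advancing time (a new reading comes with each control period).
- vision.read_camera(name): name is "scene" or "side" or "wrist"; returns a dict with "image" (480x640x3 uint8, blue, green, red), "intrinsics" (3x3 intrinsics, pixels), "R" (3x3) and "t" (3): a world point X has camera coordinates R X + t. Camera axes: x right, y down, z forward; pixel columns grow to the right and rows downward; lengths in mm; the calibration is good to about 2 mm. A picture is of the moment at which its call begins. There is no depth.
- bot.sign_off(): hands the job in; it is judged then, once.
The state is a dict: "t": time; "qpos": joint angles; "qvel": joint speeds; "joint_torque": joint torques, N m; "eef_pos": TCP position; "tool_rot": TCP orientation; "force": force on the tool from outside, world axes, zero at the start; "ft_torque": the same for the moment, N m; "gripper_width": finger opening in mm; "finger_force": force on a finger pad.
Only numpy, scipy, OpenCV 4.12 (cv2) and the standard library are available. Lean on these libraries where they do the work, as an engineer would, in place of code of your own. Each camera call takes 0.05 s, during which the arm holds its last target. There are 200 camera calls.

## Task

Pick up the thin blue ceramic candle box and stand it on the grey sprung pad of the pine chest's lid, lengthwise along and centred across the lid, with the groove under the box fitted over the orange key so that the box sits flat on the pad and cannot slide; then let go. The key is clamped somewhere along its slot and its place is not reported, so look or feel for it, and be gentle throughout: squeeze the box with less than 15 N per finger, do not push on the chest or key with 20 N or more, set the box down with less than 15 N and never drop it, keep it upright and leave the other things alone.

Things in the scene. Friction and masses are not known exactly. Their poses are not given: they have to be found in the camera images.
- box_centre (a point): Centre (half-way up, 37.5 mm above the flat underside) of the loose blue ceramic candle box: open top, 60 mm wide along x, 150 mm long along y, 75 mm tall along z (up), walls 4 mm, candles lying inside; 0.22 to 0.45 kg. Stands on the sill. Pads hold it with 10 to 12 N each; each finger must push under 15 N (30 N added up).
- box_groove (a point): Middle of the groove in the candle box's underside, level with that underside; axes as the box. The groove is straight, runs along x across the whole width of the box, is 17 mm wide (along y) and 15 mm deep, and lies half-way along the box, so either end of the box may point either way.
- chest: Fixed pine chest, 150 mm (x) by 240 mm (y), 100 mm tall with its lid and pad; origin under its centre, z up. A pull-out tray with two brass knobs shows on its -x side. Lid and tray stay shut. The arm may push on chest, pad or key with under 20 N, the box with under 15 N.
- chest_top (a point): Centre of the flat top of the grey sprung pad on the lid (146 mm along x, 236 mm along y); pressed, it sinks 1 mm per 2.5 N, at most 5 mm. A dark flush slot runs along y at x = 0; on it stands a hard orange key: 44 mm along x, 12 mm along y, 12 mm tall. Its y, from -35 to +35 mm, is not reported; it is clamped fast. Hit it sideways at 15 mm/s or less.
- menorah: Folding steel menorah, loose, about 70 x 240 x 200 mm tall, on a flat 70 x 160 mm foot; origin under the centre of the foot. Bystander.
- jar: Green glass jar with a wooden lid, loose, 80 mm across, 130 mm tall; origin under its centre. Bystander.
- dreidel: Wooden dreidel lying on its side, loose, about 98 mm long along x, 40 mm high; origin under the middle of its square body. Bystander.
- lighter: Long grey plastic lighter lying flat, loose, 165 mm long along x, 22 mm wide, 23 mm high; origin under the end of the grey handle where the steel nozzle begins. Bystander.
- matchbox: Cardboard matchbox lying flat, loose, 65 x 110 x 22 mm; origin under its centre. Bystander.

How it is judged:
By the outcome, as a careful person would: the job done as asked, in the order asked, and still so for the second after the job is handed in, with the robot touching nothing.
It also fails if it takes over 70 s, if anything falls off the work surface, if the arm or the gripper's body presses on something with over 40 N, if the wrist force passes 120 N, or if a joint passes its speed limit or range.

## Working session

There is one attempt and no reset: what is moved stays moved. The work goes in short steps, Python scripts to look and compute and a tool call to move; the robot and the scene stay as the last step left them, time stands still between calls to the robot, and variables do not carry over. Pictures are saved under pics/ and viewed, at most 10 in all, crops included, and the job is handed in when it is done.

Besides the shell and the picture viewer there is one more tool, called after "Call:" in YAML: its name, and indented under it one key for each argument. send_rows: Moves the arm, as the interface text tells. Its arguments: {"type":"object","properties":{"series":{"type":"array","items":{"type":"object","properties":{"gripper":{"type":"number"},"dx":{"type":"number"},"dy":{"type":"number"},"dz":{"type":"number"},"turn":{"type":"number"}}}},"force":{"type":"number"}},"required":["series"]}

```bash
mkdir -p pics
python3 - <<'E'
from workcell import get_obs, vision, bot
import cv2,numpy as np
o=get_obs();print(o)
for n in("scene","side"):
    c=vision.read_camera(n);cv2.imwrite(f"pics/{n}0.png",c["image"]);np.savez(f"{n}.npz",**c)
    print(n,-c["R"].T@c["t"])
E
```

```text
{'t': 0.0, 'qpos': array([-1.34939370e+00,  1.31164550e-01,  1.48927605e+00, -1.18103038e-05,
        1.52301133e+00, -8.54176687e-02]), 'qvel': array([-1.32757187e-04, -7.45098390e-04,  2.18762838e-03,  1.40366321e-03,
       -8.47565194e-06, -1.08673593e-03]), 'joint_torque': array([-7.28596060e-04, -5.59853625e+01, -4.91751516e+01,  7.68805272e-02,
        3.58338933e-02, -1.80765851e-04]), 'eef_pos': array([ 181.1032264 , -571.43837764,  231.58718973]), 'tool_rot': array([-3.13973915e+00, -1.46868721e-04,  3.06820736e-01]), 'force': array([0.18570148, 0.73716973, 0.44071153]), 'ft_torque': array([-0.04962954, -0.00367977,  0.00074472]), 'finger_force': 0.0, 'gripper_width': 92.96316223354461}
scene [1121.56004945  430.89557081  929.19004528]
side [366.64849837 602.04395467 711.81629598]
```

View pics/scene0.png

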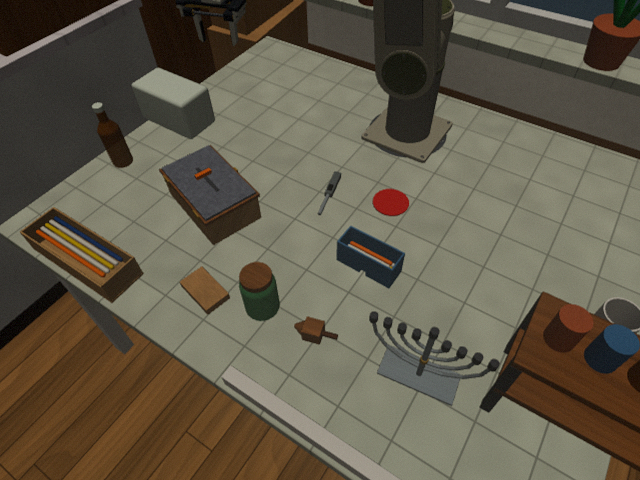

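View pics/side0.png

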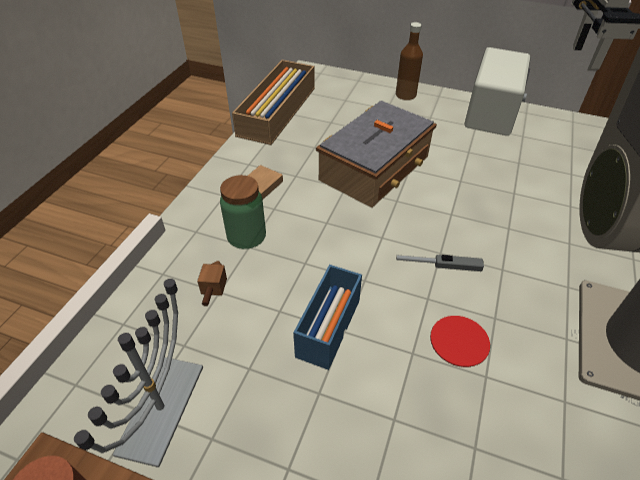

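The scene view shows the box at about (370,256) and the chest lid at about (210,182), with the key near (204,174). In the side view the box is near (328,315), the lid near (378,138) and the key near (383,126). Next I'll enlarge crops of the box and chest.

Run:
```python
import cv2,numpy as np
a=np.load("scene.npz")["image"];b=np.load("side.npz")["image"]
def cr(i,x,y,w,h): return cv2.resize(i[y:y+h,x:x+w],(400,300),interpolation=cv2.INTER_CUBIC)
# origin, zoom
top=np.hstack([cr(a,330,222,80,60)[:, :],cr(a,150,140,120,90)]) ;bot=np.hstack([cr(b,260,260,160,120),cr(b,310,95,140,105)])
cv2.imwrite("pics/crops.png",np.vstack([top,bot]))
```

```text
(no output)
```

View pics/crops.png

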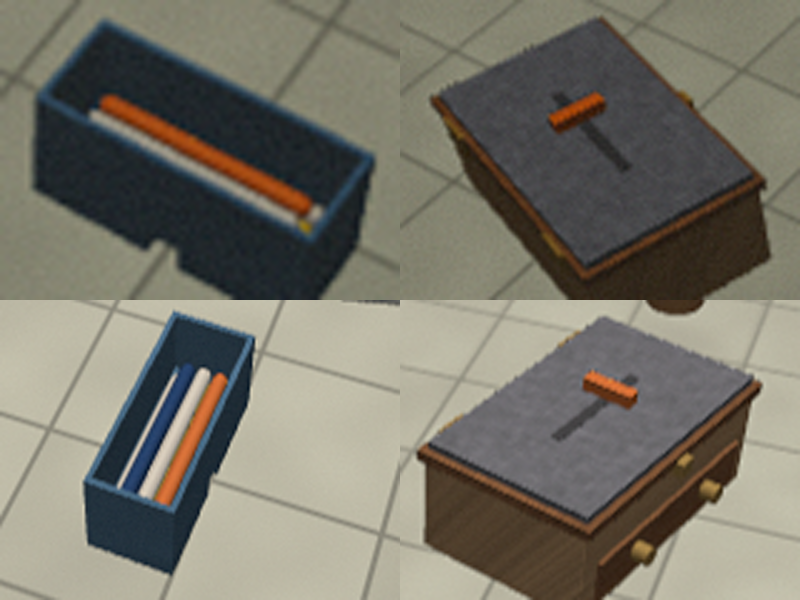

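```bash
cat > h.py <<'E'
import numpy as np
def ray(c,p,z):
    K,R,t=c["intrinsics"],c["R"],c["t"]
    d=R.T@np.linalg.solve(K,[*p,1]);o=-R.T@t
    return (o+d*(z-o[2])/d[2])[:2]
def px(c,X): 
    u=c["intrinsics"]@(c["R"]@np.array(X,float)+c["t"]);return u[:2]/u[2]
E
python3 - <<'E'
import numpy as np
from h import *
a=np.load("scene.npz");b=np.load("side.npz")
def go(n,c,ox,oy,s,pts,z):
    P=np.array([ray(c,(ox+x/s,oy+y/s),z) for x,y in pts]);print(n,P.round(1).tolist(),P.mean(0).round(1))
    for i in range(len(P)):
        d=P[(i+1)%len(P)]-P[i];print("   ",np.hypot(*d).round(1),np.degrees(np.arctan2(d[1],d[0])).round(1))
go("boxS",a,330,222,5,[(104,20),(374,157),(314,240),(38,97)],75)
go("boxD",b,260,260,2.5,[(175,13),(254,38),(175,210),(85,183)],75)
go("padS",a,150,140,10/3,[(200,18),(32,97),(185,262),(355,180)],100)
go("padD",b,310,95,20/7,[(205,17),(355,78),(188,218),(28,145)],100)
go("slotS",a,150,140,10/3,[(157,95),(225,168)],100)
go("slotD",b,310,95,20/7,[(235,78),(157,137)],100)
go("keyS",a,150,140,10/3,[(177,107)],112)
go("keyD",b,310,95,20/7,[(212,83)],112)
E
```

```text
boxS [[488.0, 83.4], [492.2, 231.3], [548.5, 229.7], [545.6, 81.6]] [518.6 156.5]
    147.9 88.4
    56.3 -1.6
    148.1 -91.1
    57.6 178.2
boxD [[542.6, 79.4], [484.7, 81.5], [489.4, 227.0], [547.5, 228.5]] [516.  154.1]
    57.9 177.9
    145.6 88.2
    58.2 1.4
    149.2 -91.9
padS [[465.0, -385.7], [608.7, -434.7], [673.8, -213.1], [543.3, -160.1]] [ 572.7 -298.4]
    151.8 -18.8
    231.0 73.6
    140.9 157.9
    238.8 -109.1
padD [[596.3, -436.5], [459.1, -390.4], [534.1, -169.0], [670.7, -210.4]] [ 565.1 -301.6]
    144.8 161.4
    233.7 71.3
    142.8 -16.8
    238.1 -108.2
slotS [[553.7, -351.7], [586.3, -251.8]] [ 570.  -301.8]
    105.1 72.0
    105.1 -108.0
slotD [[548.8, -355.3], [583.4, -255.3]] [ 566.1 -305.3]
    105.8 70.9
    105.8 -109.1
keyS [[563.7, -317.8]] [ 563.7 -317.8]
    0.0 0.0
keyD [[560.2, -323.2]] [ 560.2 -323.2]
    0.0 0.0
```

Call:
send_rows:
  series:
    - {"gripper": 1,"dx": 0.44,"dy": -0.125,"dz": -0.07,"turn": -0.941}
    - {"gripper": 1,"dx": 0.44,"dy": -0.125,"dz": -0.07,"turn": -0.941}
    - {"gripper": 1,"dx": 0.44,"dy": -0.125,"dz": -0.07,"turn": -0.941}
    - {"gripper": 1,"dx": 0.44,"dy": -0.125,"dz": -0.07,"turn": -0.941}
    - {"gripper": 1,"dx": 0.44,"dy": -0.125,"dz": -0.07,"turn": -0.941}
    - {"gripper": 1,"dx": 0.44,"dy": -0.125,"dz": -0.07,"turn": -0.941}
    - {"gripper": 1,"dx": 0.44,"dy": -0.125,"dz": -0.07,"turn": -0.941}
    - {"gripper": 1,"dx": 0.44,"dy": -0.125,"dz": -0.07,"turn": -0.941}
    - {"gripper": 1,"dx": 0.44,"dy": -0.125,"dz": -0.07,"turn": -0.941}
    - {"gripper": 1,"dx": 0.44,"dy": -0.125,"dz": -0.07,"turn": -0.941}

```text
t: 1.1
eef_pos: [566.4, -316.3, 302.7]
tool_rot: [3.141, -0.001, 1.252]
force: [1.0, -0.8, -0.7]
gripper_width: 92.9
finger_force: 0.0
```

Call:
send_rows:
  series:
    - {"gripper": 1}
    - {"gripper": 1}
    - {"gripper": 1}

```text
schema error: expected keys gripper, dx, dy, dz, turn
```

Run:
```python
from workcell import get_obs, vision
import cv2,numpy as np
from h import *
o=get_obs();print(o["eef_pos"],o["tool_rot"],o["force"])
c=vision.read_camera("wrist");cv2.imwrite("pics/w1.png",c["image"]);np.savez("w1.npz",**c)
print(-c["R"].T@c["t"],px(c,[562,-320,112]))
```

```text
[ 566.43921346 -316.27243491  302.74106281] [ 3.14081916e+00 -1.41887085e-03  1.25224492e+00] [ 1.03024468 -0.80430997 -0.71849116]
[ 587.82050988 -253.00976964  455.02454564] [320.26942124 218.03758121]
```

View pics/w1.png

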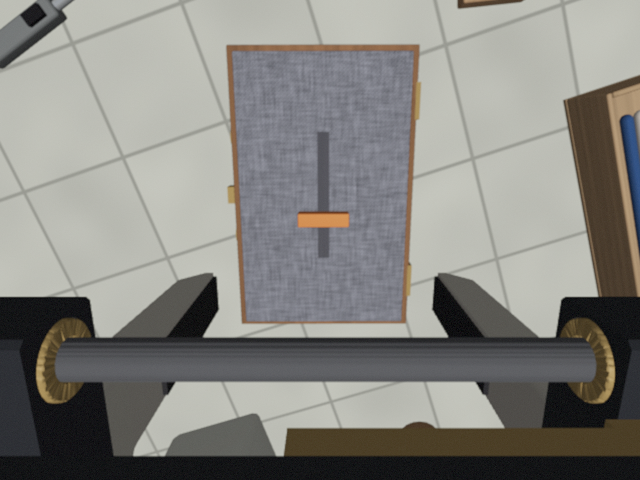

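The wrist view looks straight down on the lid. The key spans about (298..349, 212..228), the slot runs x≈323 from row 132 to 257, and the lid edges are at (229,46), (419,46), (243,322) and (405,322).

Run:
```python
import cv2,numpy as np
from h import *
c=np.load("w1.npz");im=c["image"].astype(int)
B,G,R=im[...,0],im[...,1],im[...,2]
m=((R-B>70)&(R>120)); m[:190]=0;m[245:]=0;m[:,:280]=0;m[:,370:]=0
ys,xs=np.nonzero(m);print(xs.min(),xs.max(),ys.min(),ys.max(), im[205:235,323].tolist())
r=cv2.minAreaRect(np.c_[xs,ys].astype(np.float32));print(r)
def w(p,z):return ray(c,p,z)
L=np.array([w(p,95) for p in[(229,46),(419,46),(405,322),(243,322)]]);print("lid",L.round(1).tolist(),L.mean(0))
d=L[0]+L[1]-L[2]-L[3];print(np.degrees(np.arctan2(d[1],d[0])))
S=[w((323,132),100),w((323,257),100)];print("slot",S,np.mean(S,0));d=S[0]-S[1];print(np.degrees(np.arctan2(d[1],d[0])))
for p in[(297.5,219),(349.5,219)]:print(w(p,112))
```

```text
298 348 213 227 [[93, 86, 86], [93, 88, 87], [90, 84, 85], [93, 87, 86], [91, 84, 84], [86, 81, 85], [64, 70, 91], [32, 56, 100], [46, 87, 146], [75, 129, 193], [87, 146, 210], [89, 149, 212], [88, 147, 211], [87, 146, 211], [88, 146, 212], [86, 146, 211], [86, 147, 211], [82, 143, 210], [87, 146, 211], [84, 144, 211], [85, 145, 212], [77, 133, 198], [81, 108, 156], [89, 83, 89], [91, 85, 83], [91, 83, 84], [93, 87, 88], [92, 85, 86], [90, 84, 84], [90, 85, 84]]
((323.0, 220.0), (14.0, 50.0), 90.0)
lid [[535.3, -165.4], [681.4, -213.3], [605.7, -444.7], [458.8, -396.4]] [ 570.29418437 -304.96583919]
71.78359000555764
slot [array([ 586.42184208, -253.23078427]), array([ 552.13810985, -357.19589131])] [ 569.27997597 -305.21333779]
71.74941282780799
[ 543.30515565 -314.73604857]
[ 585.40210189 -328.57371071]
```

Call:
send_rows:
  series:
    - {"gripper": 1,"dx": 0.436,"dy": -0.194,"dz": 0,"turn": -0.293}
    - {"gripper": 1,"dx": 0.436,"dy": -0.194,"dz": 0,"turn": -0.293}
    - {"gripper": 1,"dx": 0.436,"dy": -0.194,"dz": 0,"turn": -0.293}
    - {"gripper": 1,"dx": 0.436,"dy": -0.194,"dz": 0,"turn": -0.293}
    - {"gripper": 1,"dx": 0.436,"dy": -0.194,"dz": 0,"turn": -0.293}
    - {"gripper": 1,"dx": 0.436,"dy": -0.194,"dz": 0,"turn": -0.293}
    - {"gripper": 1,"dx": 0.436,"dy": -0.194,"dz": 0,"turn": -0.293}
    - {"gripper": 1,"dx": 0.436,"dy": -0.194,"dz": 0,"turn": -0.293}
    - {"gripper": 1,"dx": 0.436,"dy": -0.194,"dz": 0,"turn": -0.293}
    - {"gripper": 1,"dx": 0.436,"dy": -0.194,"dz": 0,"turn": -0.293}

```text
t: 2.15
eef_pos: [516.2, 156.9, 302.1]
tool_rot: [-3.141, -0.0, 1.542]
force: [0.6, 0.0, 0.0]
gripper_width: 93.2
finger_force: 0.0
```

Call:
send_rows:
  series:
    - {"gripper": 1,"dx": 0,"dy": 0,"dz": 0,"turn": 0}
    - {"gripper": 1,"dx": 0,"dy": 0,"dz": 0,"turn": 0}
    - {"gripper": 1,"dx": 0,"dy": 0,"dz": 0,"turn": 0}
    - {"gripper": 1,"dx": 0,"dy": 0,"dz": 0,"turn": 0}

```text
t: 2.55
eef_pos: [517.6, 153.4, 302.5]
tool_rot: [-3.142, 0.0, 1.539]
force: [-0.3, 0.3, -0.0]
gripper_width: 93.0
finger_force: 0.0
```

Run:
```python
from workcell import get_obs, vision
import cv2,numpy as np
from h import *
o=get_obs();print(o["eef_pos"],o["tool_rot"],o["force"])
c=vision.read_camera("wrist");cv2.imwrite("pics/w2.png",c["image"]);np.savez("w2.npz",**c)
print(-c["R"].T@c["t"],px(c,[517,155,75]))
```

```text
[517.61433107 153.43347174 302.52815914] [-3.14152038e+00  3.61148385e-04  1.53854802e+00] [-0.30880058  0.320589   -0.04791516]
[520.11588737 220.30339438 454.66671335] [323.73174257 202.56181387]
```

View pics/w2.png

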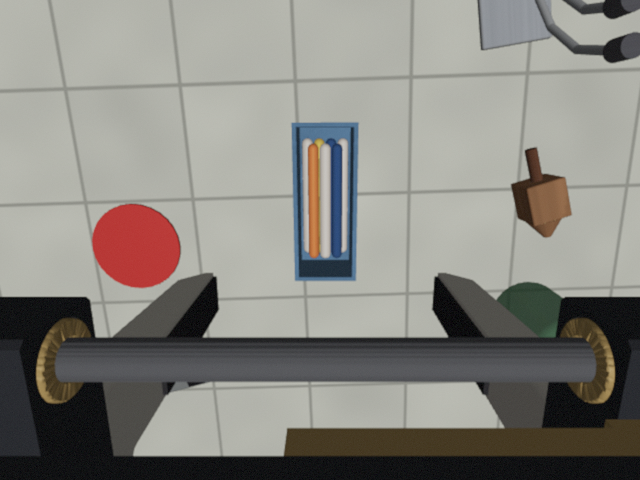

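The wrist view shows the box rim with corners at about (292,124), (358,124), (355,280) and (296,280). The jar's edge is to the right at (530,310), so I'll check its clearance.

Run:
```python
import cv2,numpy as np
from h import *
c=np.load("w2.npz");im=c["image"].astype(int)
print(im[200,286:302].tolist(),im[200,350:364].tolist(),im[118:130,325].tolist(),im[272:286,325].tolist(),sep="\n")
L=np.array([ray(c,p,75) for p in[(292.5,124),(358,124),(355.5,280),(296,280)]]);print(L.round(1).tolist(),L.mean(0))
d=L[0]+L[1]-L[2]-L[3];print(np.degrees(np.arctan2(d[1],d[0])))
print("jar",ray(np.load("scene.npz"),(256,275),130),ray(np.load("side.npz"),(239,189),130))
```

```text
[[174, 183, 181], [175, 184, 182], [174, 183, 182], [174, 183, 182], [175, 183, 183], [175, 183, 183], [171, 173, 168], [156, 142, 123], [149, 121, 87], [150, 120, 87], [142, 113, 81], [109, 85, 61], [62, 50, 36], [57, 45, 31], [87, 67, 47], [131, 103, 74]]
[[59, 45, 29], [53, 41, 29], [86, 69, 47], [129, 102, 72], [150, 121, 88], [149, 119, 86], [153, 132, 106], [169, 168, 160], [181, 189, 189], [180, 189, 188], [181, 189, 188], [180, 189, 188], [181, 189, 188], [180, 189, 188]]
[[169, 177, 176], [169, 177, 176], [171, 178, 177], [165, 170, 167], [155, 146, 134], [145, 116, 86], [144, 115, 82], [144, 114, 83], [128, 100, 72], [131, 104, 73], [151, 121, 88], [150, 119, 86]]
[[57, 46, 31], [59, 48, 32], [59, 48, 35], [56, 45, 29], [74, 59, 41], [119, 93, 64], [146, 116, 84], [146, 117, 86], [153, 137, 119], [166, 168, 162], [174, 183, 182], [173, 182, 181], [171, 181, 179], [173, 182, 181]]
[[491.4, 226.7], [549.8, 224.9], [545.7, 77.3], [487.4, 79.1]] [518.5719985  151.98593201]
88.42140222327538
jar [750.87999219   7.24814157] [746.50219771   9.79522315]
```

Call:
send_rows:
  series:
    - {"gripper": 1,"dx": -0.001,"dy": 0.001,"dz": 0.04,"turn": -0.002}
    - {"gripper": 1,"dx": -0.002,"dy": 0.0014,"dz": 0.08,"turn": -0.002}
    - {"gripper": 1,"dx": -0.0023,"dy": 0.0014,"dz": 0.12,"turn": -0.002}
    - {"gripper": 1,"dx": -0.0023,"dy": 0.0014,"dz": 0.155,"turn": -0.002}
    - {"gripper": 1,"dx": -0.0023,"dy": 0.0014,"dz": 0.185,"turn": -0.002}
    - {"gripper": 1,"dx": -0.0023,"dy": 0.0014,"dz": 0.21,"turn": -0.002}
    - {"gripper": 1,"dx": -0.0023,"dy": 0.0014,"dz": 0.23,"turn": -0.002}
    - {"gripper": 1,"dx": -0.0023,"dy": 0.0014,"dz": 0.245,"turn": -0.002}
    - {"gripper": 1,"dx": -0.0023,"dy": 0.0014,"dz": 0.255,"turn": -0.002}
    - {"gripper": 1,"dx": -0.0023,"dy": 0.0014,"dz": 0.26,"turn": -0.002}

```text
t: 3.6
eef_pos: [518.6, 152.3, 42.0]
tool_rot: [-3.141, 0.0, 1.542]
force: [-0.2, -0.2, 0.5]
gripper_width: 92.9
finger_force: 0.0
```

Call:
send_rows:
  force: 10
  series:
    - {"gripper": 1,"dx": 0,"dy": 0,"dz": 0,"turn": 0}
    - {"gripper": 0.8,"dx": 0,"dy": 0,"dz": 0,"turn": 0}
    - {"gripper": 0.75,"dx": 0,"dy": 0,"dz": 0,"turn": 0}
    - {"gripper": 0.72,"dx": 0,"dy": 0,"dz": 0,"turn": 0}
    - {"gripper": 0.7,"dx": 0,"dy": 0,"dz": 0,"turn": 0}
    - {"gripper": 0.68,"dx": 0,"dy": 0,"dz": 0,"turn": 0}

```text
t: 4.2
eef_pos: [518.8, 152.8, 42.9]
tool_rot: [3.141, -0.0, 1.543]
force: [-0.7, 0.4, -0.6]
gripper_width: 63.9
finger_force: 0.0
```

Call:
send_rows:
  force: 11
  series:
    - {"gripper": 0.66,"dx": 0,"dy": 0,"dz": 0,"turn": 0}
    - {"gripper": 0.65,"dx": 0,"dy": 0,"dz": 0,"turn": 0}
    - {"gripper": 0.64,"dx": 0,"dy": 0,"dz": 0,"turn": 0}
    - {"gripper": 0.63,"dx": 0,"dy": 0,"dz": 0,"turn": 0}
    - {"gripper": 0.6,"dx": 0,"dy": 0,"dz": 0,"turn": 0}
    - {"gripper": 0.55,"dx": 0,"dy": 0,"dz": 0,"turn": 0}
    - {"gripper": 0.5,"dx": 0,"dy": 0,"dz": 0,"turn": 0}
    - {"gripper": 0.5,"dx": 0,"dy": 0,"dz": 0,"turn": 0}

```text
t: 5.0
eef_pos: [518.6, 152.7, 42.5]
tool_rot: [-3.141, 0.0, 1.543]
force: [-2.4, -0.2, 2.9]
gripper_width: 59.6
finger_force: 11.0
```

Call:
send_rows:
  series:
    - {"gripper": 0.5,"dx": 0,"dy": 0,"dz": -0.003,"turn": 0}
    - {"gripper": 0.5,"dx": 0,"dy": 0,"dz": -0.008,"turn": 0}
    - {"gripper": 0.5,"dx": 0,"dy": 0,"dz": -0.016,"turn": 0}
    - {"gripper": 0.5,"dx": 0,"dy": 0,"dz": -0.026,"turn": 0}
    - {"gripper": 0.5,"dx": 0,"dy": 0,"dz": -0.038,"turn": 0}
    - {"gripper": 0.5,"dx": 0,"dy": 0,"dz": -0.05,"turn": 0}
    - {"gripper": 0.5,"dx": 0,"dy": 0,"dz": -0.062,"turn": 0}
    - {"gripper": 0.5,"dx": 0,"dy": 0,"dz": -0.072,"turn": 0}
    - {"gripper": 0.5,"dx": 0,"dy": 0,"dz": -0.078,"turn": 0}
    - {"gripper": 0.5,"dx": 0,"dy": 0,"dz": -0.08,"turn": 0}

```text
t: 6.0
eef_pos: [519.2, 152.8, 123.7]
tool_rot: [3.14, -0.0, 1.543]
force: [0.0, 0.2, -2.8]
gripper_width: 59.8
finger_force: 11.0
```

Call:
send_rows:
  series:
    - {"gripper": 0.5,"dx": 0,"dy": 0,"dz": -0.005,"turn": 0}
    - {"gripper": 0.5,"dx": 0,"dy": 0,"dz": -0.014,"turn": 0}
    - {"gripper": 0.5,"dx": 0,"dy": 0,"dz": -0.026,"turn": 0}
    - {"gripper": 0.5,"dx": 0,"dy": 0,"dz": -0.038,"turn": 0}
    - {"gripper": 0.5,"dx": 0,"dy": 0,"dz": -0.048,"turn": 0}
    - {"gripper": 0.5,"dx": 0,"dy": 0,"dz": -0.056,"turn": 0}
    - {"gripper": 0.5,"dx": 0,"dy": 0,"dz": -0.06,"turn": 0}
    - {"gripper": 0.5,"dx": 0,"dy": 0,"dz": -0.06,"turn": 0}

```text
t: 6.8
eef_pos: [519.1, 152.8, 183.4]
tool_rot: [3.14, -0.0, 1.543]
force: [0.3, 0.5, -2.6]
gripper_width: 60.1
finger_force: 11.0
```

Run:
```python
from workcell import get_obs, vision
import cv2,numpy as np
from h import *
o=get_obs();print(o["t"],o["eef_pos"],o["tool_rot"],o["force"],o["ft_torque"],o["finger_force"],o["gripper_width"])
c=vision.read_camera("wrist");s=vision.read_camera("side");np.savez("w3.npz",**c)
im=np.hstack([cv2.resize(c["image"],(400,300)),cv2.resize(s["image"],(400,300))])
im=np.vstack([im,np.hstack([cv2.resize(c["image"][80:380,120:520],(400,300)),cv2.resize(vision.read_camera("scene")["image"],(400,300))])])
cv2.imwrite("pics/w3.png",im)
```

```text
6.8 [519.07438452 152.83609728 183.44022182] [ 3.14043334e+00 -2.65055763e-04  1.54279174e+00] [ 0.29032384  0.45606088 -2.62605588] [-0.03804817 -0.12939172  0.02883907] 10.997370779514313 60.13129016602274
```

View pics/w3.png

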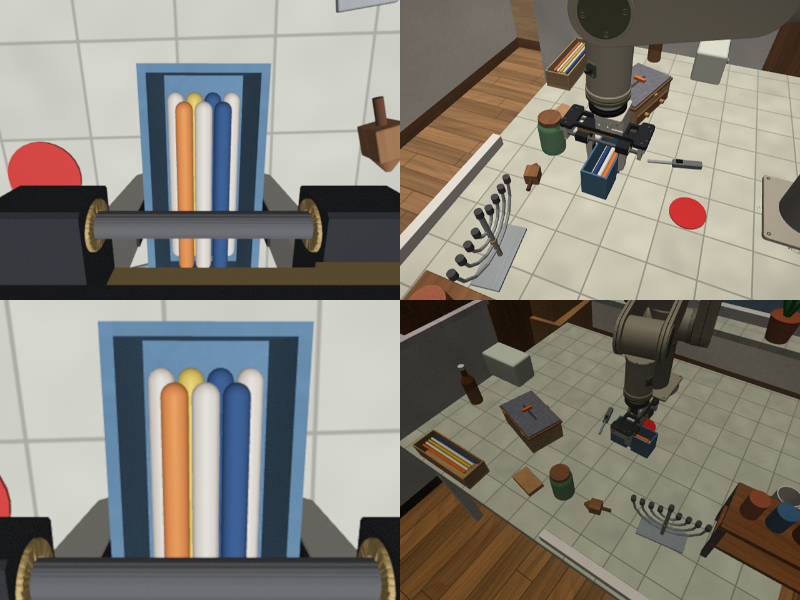

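Call:
send_rows:
  series:
    - {"gripper": 0.5,"dx": -0.006,"dy": 0.001,"dz": 0,"turn": 0.01}
    - {"gripper": 0.5,"dx": -0.02,"dy": 0.002,"dz": 0,"turn": 0.03}
    - {"gripper": 0.5,"dx": -0.042,"dy": 0.005,"dz": 0,"turn": 0.06}
    - {"gripper": 0.5,"dx": -0.07,"dy": 0.009,"dz": 0,"turn": 0.1}
    - {"gripper": 0.5,"dx": -0.1,"dy": 0.012,"dz": 0,"turn": 0.14}
    - {"gripper": 0.5,"dx": -0.13,"dy": 0.016,"dz": 0,"turn": 0.18}
    - {"gripper": 0.5,"dx": -0.16,"dy": 0.02,"dz": 0,"turn": 0.22}
    - {"gripper": 0.5,"dx": -0.188,"dy": 0.023,"dz": 0,"turn": 0.255}
    - {"gripper": 0.5,"dx": -0.214,"dy": 0.026,"dz": 0,"turn": 0.28}
    - {"gripper": 0.5,"dx": -0.237,"dy": 0.029,"dz": 0,"turn": 0.291}

```text
t: 7.95
eef_pos: [540.5, -87.5, 182.4]
tool_rot: [-3.141, 0.0, 1.249]
force: [-0.5, 0.1, -3.0]
gripper_width: 60.2
finger_force: 11.0
```

Call:
send_rows:
  series:
    - {"gripper": 0.5,"dx": -0.024,"dy": 0.0106,"dz": 0,"turn": 0}
    - {"gripper": 0.5,"dx": -0.05,"dy": 0.022,"dz": 0,"turn": 0}
    - {"gripper": 0.5,"dx": -0.078,"dy": 0.0344,"dz": 0,"turn": 0}
    - {"gripper": 0.5,"dx": -0.106,"dy": 0.0467,"dz": 0,"turn": 0}
    - {"gripper": 0.5,"dx": -0.134,"dy": 0.059,"dz": 0,"turn": 0}
    - {"gripper": 0.5,"dx": -0.16,"dy": 0.0705,"dz": 0,"turn": 0}
    - {"gripper": 0.5,"dx": -0.183,"dy": 0.0807,"dz": 0,"turn": 0}
    - {"gripper": 0.5,"dx": -0.201,"dy": 0.0886,"dz": 0,"turn": 0}
    - {"gripper": 0.5,"dx": -0.213,"dy": 0.0939,"dz": 0,"turn": 0}
    - {"gripper": 0.5,"dx": -0.2182,"dy": 0.0962,"dz": 0,"turn": 0}

```text
t: 8.95
eef_pos: [563.2, -324.0, 182.2]
tool_rot: [-3.141, 0.0, 1.25]
force: [0.0, 0.6, -2.8]
gripper_width: 59.9
finger_force: 11.0
```

Call:
send_rows:
  series:
    - {"gripper": 0.5,"dx": 0,"dy": 0,"dz": 0,"turn": 0}
    - {"gripper": 0.5,"dx": 0,"dy": 0,"dz": 0,"turn": 0}
    - {"gripper": 0.5,"dx": 0,"dy": 0,"dz": 0,"turn": 0}
    - {"gripper": 0.5,"dx": 0,"dy": 0,"dz": 0,"turn": 0}

```text
t: 9.35
eef_pos: [564.1, -321.5, 182.8]
tool_rot: [3.142, -0.0, 1.253]
force: [-0.5, 0.1, -3.6]
gripper_width: 59.8
finger_force: 11.0
```

Run:
```python
from workcell import get_obs, vision
import cv2,numpy as np
from h import *
o=get_obs();print(o["t"],o["eef_pos"],o["tool_rot"],o["force"],o["finger_force"],o["gripper_width"])
c=vision.read_camera("wrist");s=vision.read_camera("side");e=vision.read_camera("scene")
for n,k in zip("wse",(c,s,e)): np.savez(f"p_{n}.npz",**k)
im=np.hstack([cv2.resize(c["image"],(400,300)),cv2.resize(s["image"][30:180,280:480],(400,300))])
im=np.vstack([im,np.hstack([cv2.resize(c["image"][60:210,200:400],(400,300)),cv2.resize(e["image"][90:240,120:320],(400,300))])])
cv2.imwrite("pics/w4.png",im)
d=np.load("w3.npz");print("end edge then",ray(d,(325,102),216))
```

```text
9.35 [ 564.12571293 -321.52803574  182.79581853] [ 3.14150441e+00 -6.22120420e-05  1.25275095e+00] [-0.49067098  0.10607917 -3.58435095] 10.997344851493835 59.81190286065127
end edge then [521.52400629 227.32522902]
```

View pics/w4.png

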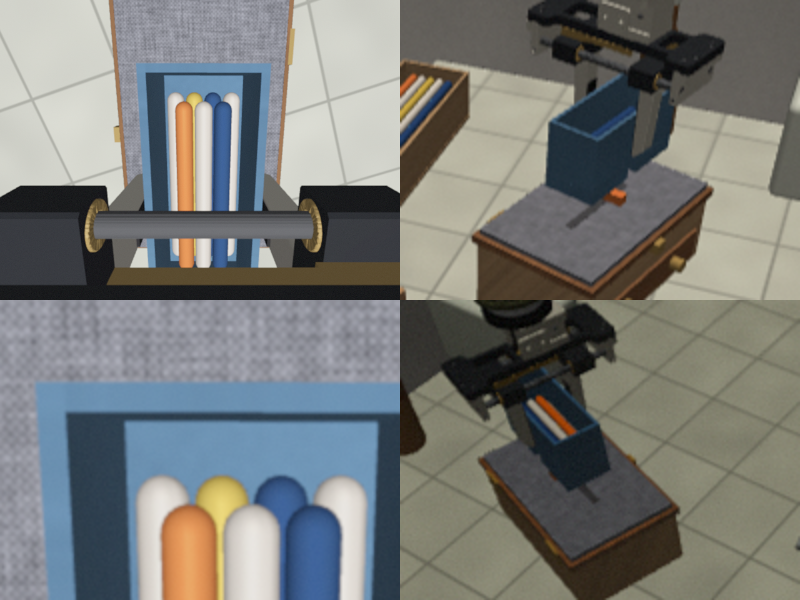

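Call:
send_rows:
  series:
    - {"gripper": 0.5,"dx": 0,"dy": 0,"dz": 0.004,"turn": 0}
    - {"gripper": 0.5,"dx": 0,"dy": 0,"dz": 0.01,"turn": 0}
    - {"gripper": 0.5,"dx": 0,"dy": 0,"dz": 0.016,"turn": 0}
    - {"gripper": 0.5,"dx": 0,"dy": 0,"dz": 0.021,"turn": 0}
    - {"gripper": 0.5,"dx": 0,"dy": 0,"dz": 0.024,"turn": 0}
    - {"gripper": 0.5,"dx": 0,"dy": 0,"dz": 0.026,"turn": 0}
    - {"gripper": 0.5,"dx": 0,"dy": 0,"dz": 0.026,"turn": 0}
    - {"gripper": 0.5,"dx": 0,"dy": 0,"dz": 0.026,"turn": 0}

```text
t: 10.3
eef_pos: [564.1, -322.4, 156.8]
tool_rot: [3.141, 0.0, 1.252]
force: [0.3, -0.1, -1.9]
gripper_width: 60.0
finger_force: 11.0
```

Call:
send_rows:
  series:
    - {"gripper": 0.5,"dx": 0,"dy": 0,"dz": 0.0005,"turn": 0}
    - {"gripper": 0.5,"dx": 0,"dy": 0,"dz": 0.001,"turn": 0}
    - {"gripper": 0.5,"dx": 0,"dy": 0,"dz": 0.0015,"turn": 0}
    - {"gripper": 0.5,"dx": 0,"dy": 0,"dz": 0.002,"turn": 0}
    - {"gripper": 0.5,"dx": 0,"dy": 0,"dz": 0.0025,"turn": 0}
    - {"gripper": 0.5,"dx": 0,"dy": 0,"dz": 0.003,"turn": 0}

```text
t: 10.9
eef_pos: [563.9, -322.3, 153.6]
tool_rot: [-3.142, -0.0, 1.252]
force: [-0.3, -0.1, -2.5]
gripper_width: 59.8
finger_force: 11.0
```

No contact at the height where the box would touch the key if it missed, so I'll keep going slowly.

Call:
send_rows:
  series:
    - {"gripper": 0.5,"dx": 0,"dy": 0,"dz": 0.0005,"turn": 0}
    - {"gripper": 0.5,"dx": 0,"dy": 0,"dz": 0.001,"turn": 0}
    - {"gripper": 0.5,"dx": 0,"dy": 0,"dz": 0.0015,"turn": 0}
    - {"gripper": 0.5,"dx": 0,"dy": 0,"dz": 0.002,"turn": 0}

```text
t: 11.3
eef_pos: [564.0, -322.3, 151.6]
tool_rot: [-3.142, -0.0, 1.252]
force: [0.2, -0.4, -2.8]
gripper_width: 60.1
finger_force: 11.0
```

Call:
send_rows:
  series:
    - {"gripper": 0.5,"dx": 0,"dy": 0,"dz": 0.0005,"turn": 0}
    - {"gripper": 0.5,"dx": 0,"dy": 0,"dz": 0.001,"turn": 0}
    - {"gripper": 0.5,"dx": 0,"dy": 0,"dz": 0.0015,"turn": 0}
    - {"gripper": 0.5,"dx": 0,"dy": 0,"dz": 0.002,"turn": 0}

```text
t: 11.7
eef_pos: [563.9, -322.3, 149.6]
tool_rot: [-3.142, -0.0, 1.252]
force: [0.9, -0.8, -2.7]
gripper_width: 59.8
finger_force: 11.0
```

Call:
send_rows:
  series:
    - {"gripper": 0.5,"dx": 0,"dy": 0,"dz": 0.001,"turn": 0}
    - {"gripper": 0.5,"dx": 0,"dy": 0,"dz": 0.002,"turn": 0}
    - {"gripper": 0.5,"dx": 0,"dy": 0,"dz": 0.003,"turn": 0}
    - {"gripper": 0.5,"dx": 0,"dy": 0,"dz": 0.004,"turn": 0}
    - {"gripper": 0.5,"dx": 0,"dy": 0,"dz": 0.005,"turn": 0}
    - {"gripper": 0.5,"dx": 0,"dy": 0,"dz": 0.0055,"turn": 0}

```text
t: 12.3
eef_pos: [563.9, -322.3, 143.9]
tool_rot: [-3.141, -0.0, 1.252]
force: [-0.7, 0.4, -2.8]
gripper_width: 60.1
finger_force: 11.0
```

Call:
send_rows:
  series:
    - {"gripper": 0.5,"dx": 0,"dy": 0,"dz": 0.0005,"turn": 0}
    - {"gripper": 0.5,"dx": 0,"dy": 0,"dz": 0.001,"turn": 0}
    - {"gripper": 0.5,"dx": 0,"dy": 0,"dz": 0.001,"turn": 0}

```text
t: 12.6
eef_pos: [563.9, -322.3, 143.0]
tool_rot: [-3.141, -0.0, 1.252]
force: [-0.2, 0.1, -3.5]
gripper_width: 59.9
finger_force: 11.0
```

Call:
send_rows:
  series:
    - {"gripper": 0.5,"dx": 0,"dy": 0,"dz": 0.0005,"turn": 0}
    - {"gripper": 0.5,"dx": 0,"dy": 0,"dz": 0.001,"turn": 0}
    - {"gripper": 0.5,"dx": 0,"dy": 0,"dz": 0.0015,"turn": 0}
    - {"gripper": 0.5,"dx": 0,"dy": 0,"dz": 0.0015,"turn": 0}

```text
t: 13.0
eef_pos: [564.0, -322.4, 141.8]
tool_rot: [3.141, 0.0, 1.252]
force: [-1.4, 0.8, -0.6]
gripper_width: 59.9
finger_force: 11.0
```

Call:
send_rows:
  series:
    - {"gripper": 0.5,"dx": 0,"dy": 0,"dz": 0.0005,"turn": 0}
    - {"gripper": 0.5,"dx": 0,"dy": 0,"dz": 0.001,"turn": 0}
    - {"gripper": 0.5,"dx": 0,"dy": 0,"dz": 0.001,"turn": 0}

```text
t: 13.3
eef_pos: [564.0, -322.4, 140.9]
tool_rot: [3.141, 0.0, 1.252]
force: [-1.4, -0.0, 1.8]
gripper_width: 59.8
finger_force: 11.0
```

Call:
send_rows:
  series:
    - {"gripper": 0.62,"dx": 0,"dy": 0,"dz": -0.0005,"turn": 0}
    - {"gripper": 0.65,"dx": 0,"dy": 0,"dz": -0.0005,"turn": 0}
    - {"gripper": 0.68,"dx": 0,"dy": 0,"dz": -0.0005,"turn": 0}
    - {"gripper": 0.75,"dx": 0,"dy": 0,"dz": -0.0005,"turn": 0}
    - {"gripper": 0.85,"dx": 0,"dy": 0,"dz": -0.0005,"turn": 0}
    - {"gripper": 1,"dx": 0,"dy": 0,"dz": -0.0005,"turn": 0}
    - {"gripper": 1,"dx": 0,"dy": 0,"dz": -0.0005,"turn": 0}
    - {"gripper": 1,"dx": 0,"dy": 0,"dz": -0.0005,"turn": 0}

```text
t: 14.1
eef_pos: [563.9, -322.3, 141.1]
tool_rot: [-3.142, -0.0, 1.252]
force: [0.6, -0.3, -0.6]
gripper_width: 92.5
finger_force: 0.0
```

Call:
send_rows:
  series:
    - {"gripper": 1,"dx": 0,"dy": 0,"dz": -0.005,"turn": 0}
    - {"gripper": 1,"dx": 0,"dy": 0,"dz": -0.015,"turn": 0}
    - {"gripper": 1,"dx": 0,"dy": 0,"dz": -0.03,"turn": 0}
    - {"gripper": 1,"dx": 0,"dy": 0,"dz": -0.05,"turn": 0}
    - {"gripper": 1,"dx": 0,"dy": 0,"dz": -0.075,"turn": 0}
    - {"gripper": 1,"dx": 0,"dy": 0,"dz": -0.1,"turn": 0}
    - {"gripper": 1,"dx": 0,"dy": 0,"dz": -0.13,"turn": 0}
    - {"gripper": 1,"dx": 0,"dy": 0,"dz": -0.16,"turn": 0}
    - {"gripper": 1,"dx": 0,"dy": 0,"dz": -0.18,"turn": 0}
    - {"gripper": 1,"dx": 0,"dy": 0,"dz": -0.18,"turn": 0}

```text
t: 15.1
eef_pos: [565.3, -323.2, 327.4]
tool_rot: [3.133, 0.002, 1.252]
force: [0.1, -0.2, 0.4]
gripper_width: 93.3
finger_force: 0.0
```

Run:
```python
from workcell import get_obs, vision
import cv2,numpy as np
from h import *
o=get_obs();print(o["t"],o["eef_pos"],o["force"],o["gripper_width"])
c=vision.read_camera("wrist");s=vision.read_camera("side");e=vision.read_camera("scene")
np.savez("f.npz",**c)
im=np.hstack([cv2.resize(c["image"],(400,300)),cv2.resize(s["image"][30:180,280:480],(400,300))])
im=np.vstack([im,np.hstack([cv2.resize(c["image"][30:330,120:520],(400,300)),cv2.resize(e["image"][90:240,120:320],(400,300))])])
cv2.imwrite("pics/w5.png",im)
```

```text
15.1 [ 565.33488913 -323.24537925  327.40412555] [ 0.11775915 -0.22579029  0.43421036] 93.31562270384767
```

View pics/w5.png

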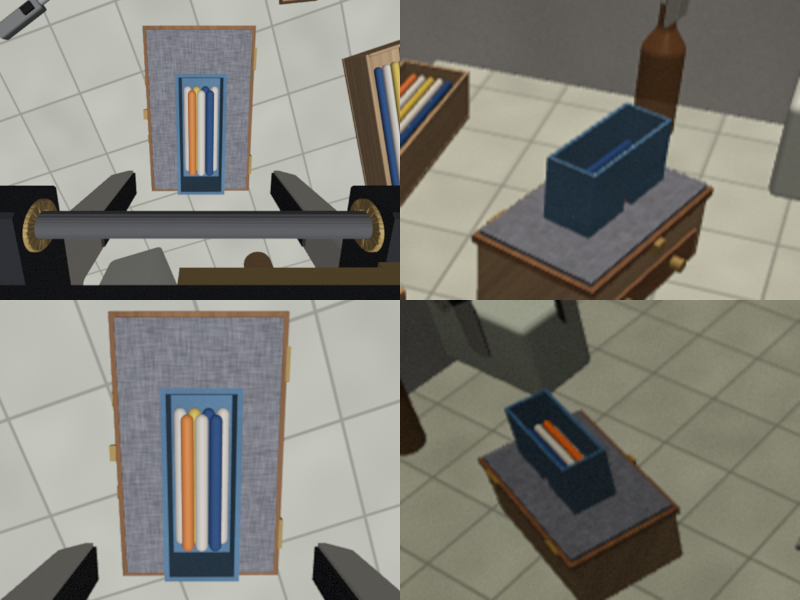

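The box stands flat on the pad, aligned along the lid and centred across it. Contact came at the height expected with the key inside the groove, and the gripper is now clear, so I'm handing in.

```bash
python3 -c "
from workcell import bot
print(bot.sign_off())"
```

```text
the job is handed in; nothing more can be done
None
```

I stood the candle box on the chest's pad with its groove over the key and let go. In the last pictures it sits flat, centred across and along the lid, and nothing else was touched; I handed it in at about 15 s and no verdict came back.

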